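Swap the ink bottle and the wax seal in the desk stand

ROBOT

A 7-joint arm with a two-finger parallel gripper is mounted at the origin on the work surface; the furniture and walls round the work are solid. World frame = base frame: x ahead of the robot, y to its left, z up, the work surface at z = 0. Lengths are in m, angles in rad, forces in N, time in s.
With the tool pointing down it reaches from about 0.4 to 0.875 m from the base axis. Payload 19.3 kg.
Tool frame: the origin (TCP) lies on the centre line of the jaws, within the pads' length; the fingertips stand 8 mm ahead of it and the grasp point (between the pads) lies 11 mm behind it; z points along the fingers, y is the line along which they close (so a half turn about z gives the same grasp; the last joint's range is limited). The gripper opens to 85 mm and grips with 20 to 120 N. Pads are 22 mm wide; open, the fingers measure 114 mm over their backs; the gripper's body (76 mm by 85 mm) begins 54 mm behind the grasp point. The pads swing forward as they close: fully open they stand 13 mm farther back than shut.
Start: joints at [-1.306, 0.521, -0.036, 1.599, 0.021, 1.021, -0.113], TCP at [0.205, 0.59, 0.239] pointing down, gripper open.
Joint ranges: [-2.91, 2.91], [-0.3, 2.13], [-1.5, 1.42], [0.17, 2.43], [-1.26, 4.41], [0.16, 1.93], [-2.52, 2.52]. Speed limits (rad/s): [1.89, 1.89, 2.39, 2.39, 3.01, 3.01, 3.01].

INTERFACE

Orientations are given as [roll, pitch, yaw] about the fixed x, y, z axes, in that order (R = Rz(yaw) Ry(pitch) Rx(roll)).
In Python, from workcell import status, grab_frame, camera_params, bot, search_frame, silhouettes gives the robot as it stands.
- The arm moves only by the shell command python3 -m creep 'ROWS' [FORCE]. ROWS is JSON, a list of rows, each a list of 5 numbers: the shift along the tool's x, y, z in units of 60 mm (1.0 is 60 mm), then the turn about the tool's z in units of 8 degrees (1.0 is 8 degrees), then the opening, from 0 (shut) to 1 (fully open). In form: [[x, y, z, twist, hand], ...]. A call has 1 to 5 rows; each row is the pose to reach, as a shift and turn from the pose commanded when the call began, along the tool's axes at that moment; what a row does not reach only later rows make up. A row lasts 1/8 s, in which the tool goes at most 62.5 mm and 10.7 degrees, less where a joint would pass 70% of its speed; a pose out of reach is approached as far as the arm can. A call with a gripper value outside its range is refused whole. The fingers move at their own pace and stop on an object; FORCE is the grip in N (left out, the last holds). Time passes only in rows, so rows that repeat a pose let the fingers close. It gives the time, the measured TCP pose, the force, the opening and the grip force at its end, in the units of the state.
- status.observe(): the state, without advancing time (a new reading comes with each control period).
- grab_frame(name): name is "scene" or "top" or "wrist"; returns the picture (420x560x3 uint8, blue, green, red); there is no depth.
- camera_params(name): a dict with "K" (3x3 intrinsics, pixels), "rvec" (rotation vector, rad) and "tvec" (3), from world to camera coordinates, as OpenCV has them; the wrist camera has in their place "tool_from_camera" (4x4, takes a point from camera to tool coordinates, whose origin is the TCP and whose axes are the flange's). Camera axes: x right, y down, z forward; pixel columns grow to the right and rows downward; lengths in m; the calibration is good to about 2 mm. A picture is of the moment at which its call begins: read the wrist's pose just before it. camera_params takes no time and is no camera call.
- bot.job_done(): hands the job in; it is judged then, once.
Trained networks look in the newest picture that a camera, given by its name, has taken for a name from the list of things; names that differ only in an ending like _2 or _b are one class to them, and where a whole thing is asked for, a point or a joint stands for the part that bears it (a point fixed in the world has none). Each returns a list of dicts, best first, with "p" (0 to 1); they miss things now and then, are a little off and sometimes report something else, mostly with a low value. They report only what shows in the picture. A call takes as long as a camera call. They do not tell look-alikes from the thing itself.
- search_frame(camera, name): "extent" ([left, top, right, bottom] as shares, 0 to 1, of the picture: columns of its width, rows of its height, round what is visible of it).
- silhouettes(camera, name): "mask" (420x560 bool, what is visible of it) and "extent" ([left, top, right, bottom] as shares, 0 to 1, of the picture: columns of its width, rows of its height, round what is visible of it).
The state is a dict: "clock": time; "qpos": joint angles; "qd": joint speeds; "joint_efforts": joint torques, N m; "position": TCP position; "tool_rot": TCP orientation; "force": force on the tool from outside, world axes, zero at the start; "moment": the same for the moment, N m; "grip_width": finger opening in m; "finger_force": force on a finger pad.
Only numpy, scipy, OpenCV 4.12 (cv2) and the standard library are available. Lean on these libraries where they do the work, as an engineer would, in place of code of your own. Each camera call takes 0.05 s, during which the arm holds its last target. There are 200 camera calls.

TASK

Make the ink bottle and the wax seal in the desk stand change places, so that each stands in the bay where the other stood; park whichever you take first on the round leather coaster while you move the other. Set each one down upright and let go of it - nothing dropped or tipped over, the bottle fully down inside its bay - and leave the matchbox and the magnifier where they lie.

Things in the scene. Friction and masses are not known exactly. Their poses are not given: they have to be found in the camera images.
- bottle_mid (a point): Dark blue square ink bottle with a black screw cap, 150 g or so. Body 50 x 50 mm and 40 mm high, then a 32 mm neck, and the cap 36 mm in diameter from 46 to 60 mm up. This point is the centre, 30 mm above its underside; z is up along the bottle, x and y are square to the body's sides. Starts in one of the two bays (either).
- seal_mid (a point): Wax seal: a small brass foot with a turned dark-wood handle, standing upright, about 25 mm thick and 79 mm tall, 90 g or so; narrow, so it tips easily. This point is the centre, 39.5 mm above its underside; z is up along the seal. Starts in the other bay.
- bay_left (a point): Centre of the floor of the desk stand's bay on its +y side (the robot's left). The stand is a dark walnut base, 92 x 238 mm, fixed to the desk, turned up to 0.35 rad. Each bay has a green floor 10 mm above the desk, 60 x 60 mm inside, closed in by walls 6 mm thick that rise 8 mm above that floor (18 mm above the desk). x and y are square to the walls; y runs along the row from the right bay to the left bay, z is up. A brass pen rest 6 mm high stands between the bays.
- bay_right (a point): Centre of the floor of the other, like bay of the desk stand, 130 mm from bay_left along the stand's -y; same axes, same walls.
- coaster_top (a point): Centre of the top face of the round dark red-brown leather coaster, 95 mm in diameter, 4 mm thick, fixed to the desk, empty at the start: the free third spot. z is up.
- matches_mid (a point): Small red matchbox, 37 x 54 x 16 mm, loose on the desk; point at its centre. A bystander.
- glass_mid (a point): Magnifier with a brass ring and black handle, 81 x 174 x 16 mm, lying loose on the desk; point at its centre, low down. A bystander.
- bottle: The ink bottle again; origin at the centre of its underside.
- seal: The wax seal again; origin at the centre of its underside.
Things that resemble listed ones, but are neither listed nor needed, are in the scene too. What is meant by the seal is not turquoise or white, and is the smaller of those in its own colour.

How it is judged:
By the outcome, as a careful person would: the job done as asked, in the order asked, and still so for the second after the job is handed in, with the robot touching nothing.
It also fails if it takes over 72 s, if anything falls off the work surface, if the arm or the gripper's body presses on something with over 40 N, if the wrist force passes 120 N, or if a joint passes its speed limit or range.

## Working session

There is one attempt and no reset: what is moved stays moved. The work goes in short steps, Python scripts to look and compute and a shell command to move; the robot and the scene stay as the last step left them, time stands still between calls to the robot, and variables do not carry over. Pictures are saved under pics/ and viewed, at most 14 in all, crops included, and the job is handed in when it is done.

```bash
mkdir -p pics; ls; cat > h.py <<'E'
import numpy as np, cv2
from workcell import status, grab_frame, camera_params, bot, search_frame, silhouettes
def ray(cam,u,v):
    p=camera_params(cam);R=cv2.Rodrigues(np.array(p["rvec"],float))[0];t=np.array(p["tvec"],float).ravel()
    d=R.T@np.linalg.inv(np.array(p["K"]))@np.array([u,v,1.]);return -R.T@t,d
def atz(cam,u,v,z):
    c,d=ray(cam,u,v);return c+d*(z-c[2])/d[2]
E
python3 - <<'E'
from h import *
s=status.observe();print(s)
for c in("top","scene"):
    im=grab_frame(c);cv2.imwrite(f"pics/{c}0.png",im)
    print(c,ray(c,280,210)[0])
    for n in("bottle_mid","seal_mid","bay_left","bay_right","coaster_top","matches_mid","glass_mid"):
        for r in search_frame(c,n)[:4]:
            e=np.array(r["extent"])*[560,420,560,420];print(n,round(r["p"],2),e.round(0),atz(c,(e[0]+e[2])/2,(e[1]+e[3])/2,.02).round(3))
E
```

```text
pics
{'clock': 0.0, 'qpos': array([-1.30619039,  0.52204246, -0.03633572,  1.59999372,  0.02118113,
        1.02113101, -0.11278798]), 'qd': array([ 1.01643665e-03,  1.76581302e-04, -2.06977122e-03,  4.53412003e-04,
       -5.54456492e-04, -2.55907932e-04, -1.42291721e-05]), 'joint_efforts': array([-3.54060239e-04, -9.27116561e+01,  1.97914816e+00, -3.69923151e+01,
        1.77694269e-02,  8.29361379e-03, -2.12403296e-05]), 'position': array([0.20528132, 0.58996913, 0.23871303]), 'tool_rot': array([-3.14040414e+00,  6.59173144e-05,  2.80678590e+00]), 'force': array([ 0.29271382, -0.07614874, -0.71602909]), 'moment': array([-0.02146042,  0.01941093,  0.02053474]), 'finger_force': 0.0, 'grip_width': 0.0856426625023301}
top [ 0.48194606 -0.07619003  0.97806234]
bottle_mid 0.69 [271. 175. 292. 202.] [ 0.578 -0.069  0.02 ]
seal_mid 0.71 [331. 178. 344. 193.] [ 0.586 -0.195  0.02 ]
seal_mid 0.67 [380. 171. 397. 187.] [ 0.6   -0.307  0.02 ]
seal_mid 0.59 [344. 121. 367. 145.] [ 0.704 -0.234  0.02 ]
seal_mid 0.58 [337. 231. 358. 245.] [ 0.468 -0.217  0.02 ]
bay_left 0.68 [256. 162. 365. 210.
[... 260 characters left out ...]
2 ]
scene [-0.07532319 -0.60900935  0.6124178 ]
bottle_mid 0.91 [277. 193. 311. 229.] [ 0.599 -0.055  0.02 ]
bottle_mid 0.34 [285. 318. 388. 373.] [ 0.364 -0.345  0.02 ]
seal_mid 0.92 [339. 211. 354. 249.] [ 0.62 -0.18  0.02]
seal_mid 0.72 [375. 186. 399. 235.] [ 0.742 -0.202  0.02 ]
seal_mid 0.7 [388. 238. 406. 273.] [ 0.62  -0.299  0.02 ]
seal_mid 0.66 [301. 231. 324. 291.] [ 0.495 -0.19   0.02 ]
bay_left 0.75 [261. 211. 379. 270.] [ 0.556 -0.161  0.02 ]
bay_right 0.83 [260. 211. 373. 265.] [ 0.557 -0.151  0.02 ]
coaster_top 0.66 [161. 185. 200. 208.] [0.466 0.168 0.02 ]
matches_mid 0.88 [204. 231. 239. 254.] [ 0.416 -0.024  0.02 ]
glass_mid 0.9 [285. 316. 387. 372.] [ 0.365 -0.343  0.02 ]
```

```bash
python3 -c "
import cv2,numpy as np
cv2.imwrite('pics/both.png',cv2.resize(np.vstack([cv2.imread('pics/top0.png'),cv2.imread('pics/scene0.png')]),None,fx=.71,fy=.71))"
```

```text
(no output)
```

View pics/top0.png

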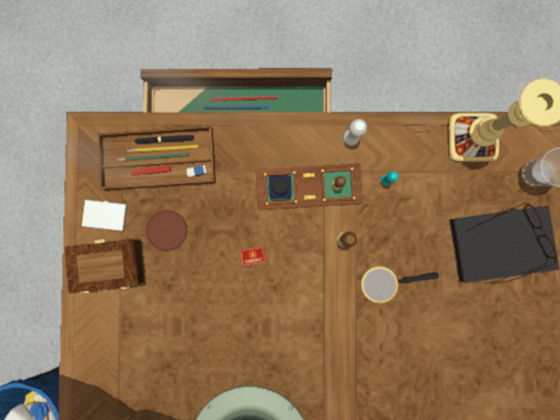

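View pics/scene0.png

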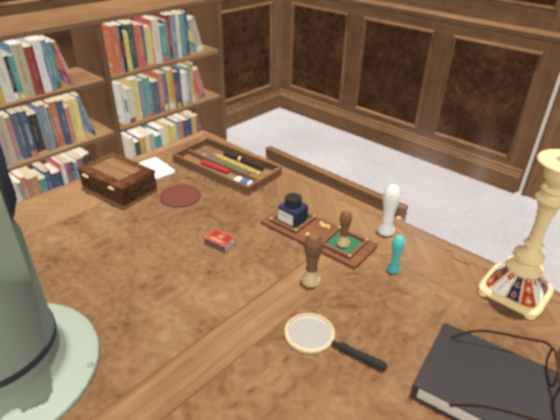

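The top view shows four seal-like things: brown in the right bay (338,184), a larger brown one on the desk (347,239), white (356,131), and turquoise (390,178). The brown one in the bay fits, being the smaller brown one. The bottle is in the left bay (280,187), the coaster is at (166,230) and the matchbox at (252,256). Next I'll confirm the seal in a crop and measure.

```bash
python3 - <<'E'
from h import *
t=cv2.imread("pics/top0.png");s=cv2.imread("pics/scene0.png")
a=cv2.resize(t[150:250,245:375],None,fx=4.6,fy=4.6,interpolation=3)[:460]
b=cv2.resize(s[180:295,255:385],None,fx=4.6,fy=4.6,interpolation=3)
h=np.vstack([a[:300],b[:300]]) 
cv2.imwrite("pics/c1.png",np.hstack([cv2.resize(t[155:250,245:375],(400,292),interpolation=3),cv2.resize(s[185:295,255:385],(390,292),interpolation=3)]) if 0 else cv2.resize(t[150:250,245:375],(780,600),interpolation=3))
grab_frame("top")
for n,z in(("bay_left",.014),("coaster_top",.004),("bottle_mid",.06),("seal_mid",.04)):
    for r in silhouettes("top",n)[:2]:
        m=r["mask"].astype(np.uint8);c=cv2.findContours(m,0,1)[0];c=max(c,key=cv2.contourArea)
        box=cv2.boxPoints(cv2.minAreaRect(c));P=np.array([atz("top",u,v,z)[:2] for u,v in box])
        print(n,round(r["p"],2),m.sum(),cv2.minAreaRect(c),"\n",P.round(3).tolist(),P.mean(0).round(4),np.linalg.norm(np.diff(P,axis=0),axis=1).round(3))
        for i in range(3):d=P[i+1]-P[i];print(np.degrees(np.arctan2(d[1],d[0])).round(1),end=" ")
        print()
# seal base in scene & height
grab_frame("scene")
for r in silhouettes("scene","seal_mid")[:5]:
    e=np.array(r["extent"])*[560,420,560,420];print(e.round(),r["p"],atz("scene",(e[0]+e[2])/2,e[3]-3,.012).round(3))
E
```

```text
bay_left 0.96 3531 ((308.4689025878906, 186.501953125), (40.35874938964844, 104.92028045654297), 86.42366790771484) 
 [[0.622, -0.008], [0.637, -0.245], [0.546, -0.25], [0.53, -0.014]] [ 0.5838 -0.1292] [0.237 0.091 0.236]
-86.3 -176.6 93.9 
bay_left 0.24 164 ((338.2500305175781, 183.25001525878906), (12.020814895629883, 15.55634880065918), 45.0) 
 [[0.588, -0.175], [0.614, -0.199], [0.594, -0.219], [0.569, -0.194]] [ 0.5914 -0.1966] [0.035 0.027 0.035]
-44.7 -135.2 135.3 
coaster_top 0.7 1393 ((165.5, 230.0), (42.0, 41.0), 90.0) 
 [[0.531, 0.246], [0.532, 0.151], [0.436, 0.149], [0.435, 0.244]] [0.4835 0.1973] [0.095 0.096 0.095]
-89.7 -179.2 90.4 
bottle_mid 0.84 527 ((280.0, 187.5), (23.0, 22.0), 90.0) 
 [[0.601, -0.042], [0.602, -0.089], [0.552, -0.09], [0.552, -0.042]] [ 0.5766 -0.0657] [0.047 0.05  0.047]
-89.8 -179.7 90.3 
seal_mid 0.79 389 ((355.10003662109375, 132.30001831054688), (16.54690170288086, 28.174455642700195), 26.56505012512207) 
 [[0.682, -0.2], [0.738, -0.228], [0.721, -0.26], [0.665, -0.233]] [ 0.7013 -0.2303] [0.063 0.036 0.062]
-26.3 -117.0 153.7 
seal_mid 0.66 284 ((345.5, 239.5), (15.0, 21.0), 90.0) 
 [[0.481, -0.186], [0.482, -0.232], [0.449, -0.232], [0.449, -0.186]] [ 0.4652 -0.2092] [0.046 0.033 0.046]
-89.6 179.9 90.4 
[385. 237. 408. 271.] 0.75 [ 0.596 -0.315  0.012]
[373. 186. 400. 237.] 0.7 [ 0.674 -0.243  0.012]
[339. 211. 353. 249.] 0.57 [ 0.585 -0.204  0.012]
[302. 233. 321. 287.] 0.57 [ 0.451 -0.225  0.012]
```

View pics/c1.png

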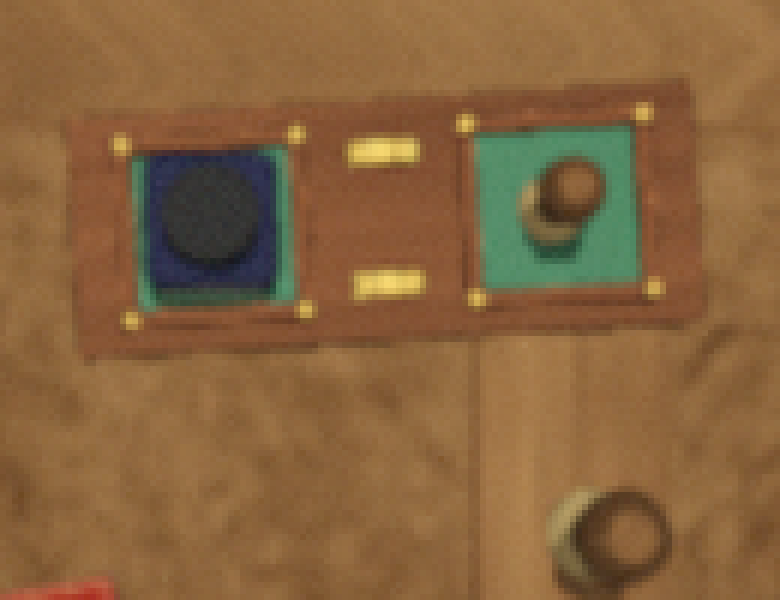

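The crop confirms it: a small brown seal stands in the right bay (crop 560,205), and the bigger brown one is on the desk (crop 610,535). The bay corner pins are clear. Next: compute the bays from the pins, plus the first move.

```bash
cat >> h.py <<'E'
def goto(x,y,z,ang):
    "ang = world direction (deg) of tool y, mod 180; prints units from measured pose"
    s=status.observe();R=cv2.Rodrigues(np.zeros(3))[0]
    from scipy.spatial.transform import Rotation as Ro
    R=Ro.from_euler("xyz",s["tool_rot"]).as_matrix()
    d=R.T@(np.array([x,y,z])-s["position"])/.06
    cur=np.degrees(np.arctan2(R[1,1],R[0,1]));tw=(-(ang-cur)+90)%180-90
    print("clock %.2f pos"%s["clock"],s["position"].round(4),"yang %.1f q7 %.2f w %.4f"%(cur,s["qpos"][6],s["grip_width"]),"units",d.round(3),"twist",round(tw/8,3),"or",round((tw-180*np.sign(tw))/8,3))
E
python3 - <<'E'
from h import *
P=np.array([(121,146),(297,134),(133,321),(307,310),(466,124),(645,112),(477,299),(655,288)])/6+[245,150]-.5+1/12
W=np.array([atz("top",u,v,.018)[:2] for u,v in P])
L,R=W[:4].mean(0),W[4:].mean(0);y=L-R;print(L,R,np.linalg.norm(y),np.degrees(np.arctan2(y[1],y[0]))-90)
print(np.linalg.norm(W[1]-W[0]),np.linalg.norm(W[2]-W[0]))
goto(.577,-.066,.24,np.degrees(np.arctan2(y[1],y[0]))-90)
E
```

```text
[ 0.58082037 -0.06598184] [ 0.58956508 -0.19562837] 0.12994111717775972 3.858776505182604
0.06639087686292594 0.0662221497008019
clock 1.15 pos [0.2054 0.5903 0.2393] yang 70.8 q7 -0.11 w 0.0855 units [-9.444 -8.295 -0.012] twist 8.369 or -14.131
```

```bash
python3 -m creep '[[-0.7,-0.6,-0.3,0.6,1],[-1.4,-1.2,-0.3,1.2,1],[-2.1,-1.8,-0.3,1.8,1],[-2.8,-2.4,-0.3,2.4,1],[-3.5,-3.0,-0.3,3.0,1]]' && python3 -c "
from h import *
goto(.577,-.066,.24,3.9)"
```

```text
clock: 1.78
position: [0.3453, 0.3497, 0.2575]
tool_rot: [3.141, -0.0, 2.385]
force: [0.4, -0.0, -0.3]
grip_width: 0.0854
finger_force: 0.0
clock 1.77 pos [0.3453 0.3497 0.2575] yang 46.7 q7 -0.06 w 0.0854 units [-7.564 -2.388  0.29 ] twist 5.345 or -17.155
```

Twist sign is right.

```bash
python3 -m creep '[[-0.9,-0.28,0,0.7,1],[-1.8,-0.56,0,1.4,1],[-2.7,-0.84,0,2.1,1],[-3.6,-1.12,0,2.8,1],[-4.5,-1.4,0,3.5,1]]' && python3 -c "
from h import *
goto(.577,-.066,.24,3.9)"
```

```text
clock: 2.4
position: [0.4847, 0.1036, 0.2576]
tool_rot: [3.141, -0.0, 1.896]
force: [1.1, 1.4, 0.3]
grip_width: 0.0852
finger_force: 0.0
clock 2.40 pos [0.4847 0.1036 0.2576] yang 18.6 q7 0.13 w 0.0852 units [-3.171  0.553  0.293] twist 1.843 or -20.657
```

```bash
python3 -m creep '[[-0.8,0.14,0.1,0.6,1],[-1.6,0.28,0.2,1.2,1],[-2.4,0.42,0.29,1.8,1],[-3.17,0.55,0.29,1.84,1],[-3.17,0.55,0.29,1.84,1]]' && python3 - <<'E'
from h import *
from scipy.spatial.transform import Rotation as Ro
goto(.577,-.066,.24,3.9)
s=status.observe();im=grab_frame("wrist");cv2.imwrite("pics/w1.png",im);p=camera_params("wrist");print(p)
for n in("bottle_mid","seal_mid"):
    for r in search_frame("wrist",n)[:3]:
        e=np.array(r["extent"])*[560,420,560,420];print(n,round(r["p"],2),e.round(0))
np.savez("w1.npz",pos=s["position"],rot=s["tool_rot"])
E
```

```text
clock: 3.02
position: [0.5772, -0.0677, 0.2397]
tool_rot: [3.142, 0.002, 1.638]
force: [-0.9, -0.1, 0.2]
grip_width: 0.0856
finger_force: 0.0
clock 3.02 pos [ 0.5772 -0.0677  0.2397] yang 3.8 q7 0.30 w 0.0856 units [ 0.028 -0.001 -0.005] twist -0.007 or 22.493
{'K': array([[331.19355204,   0.        , 281.17148529],
       [  0.        , 331.19355204, 209.86355181],
       [  0.        ,   0.        ,   1.        ]]), 'tool_from_camera': array([[ 3.47060043e-04, -9.51734064e-01, -3.06923689e-01,
         7.89091488e-02],
       [ 9.99999515e-01,  4.74926328e-05,  9.83500229e-04,
         4.88175405e-05],
       [-9.21454056e-04, -3.06923881e-01,  9.51733619e-01,
        -1.34246094e-01],
       [ 0.00000000e+00,  0.00000000e+00,  0.00000000e+00,
         1.00000000e+00]])}
bottle_mid 0.85 [259. 152. 312. 203.]
bottle_mid 0.45 [272. 268. 298. 318.]
seal_mid 0.96 [182. 266. 204. 296.]
seal_mid 0.86 [276. 264. 300. 319.]
seal_mid 0.85 [284. 339. 300. 381.]
```

View pics/w1.png

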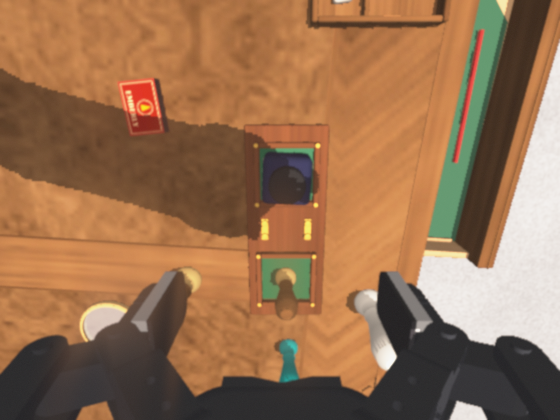

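The wrist view shows the bottle at (288,180), the left bay pins at about (255,146)–(317,205), and the target seal's brass foot at (286,275). All match the top camera. Now the metric check.

```bash
cat >> h.py <<'E'
def watz(pos,rot,u,v,z):
    from scipy.spatial.transform import Rotation as Ro
    p=camera_params("wrist");R=Ro.from_euler("xyz",rot).as_matrix();T=np.array(p["tool_from_camera"])
    d=R@T[:3,:3]@np.linalg.inv(p["K"])@np.array([u,v,1.]);c=R@T[:3,3]+pos
    return c+d*(z-c[2])/d[2]
E
python3 - <<'E'
from h import *
w=np.load("w1.npz");im=cv2.imread("pics/w1.png")
f=lambda u,v,z:watz(w["pos"],w["rot"],u,v,z).round(4)
print("pinsL",f(286.7,175.5,.018),"pinsR",f(286,281,.018))
# bottle: blue-dark mask
for cam,im2 in(("wrist",im),("top",cv2.imread("pics/top0.png"))):
    r=(slice(140,215),slice(245,330)) if cam=="wrist" else (slice(165,208),slice(260,302))
    s=im2[r].astype(int);m=((s[...,0]-s[...,1]>-8)&(s[...,2]<90)&(s[...,1]<75)).astype(np.uint8)
    m=cv2.morphologyEx(m,3,np.ones((5,5)));c=max(cv2.findContours(m,0,1)[0],key=cv2.contourArea)+[r[1].start,r[0].start]
    b=cv2.minAreaRect(c.astype(np.float32));print(cam,b,cv2.contourArea(c))
    Q=np.array([f(u,v,.05) if cam=="wrist" else atz("top",u,v,.05) for u,v in cv2.boxPoints(b)]);print(Q[:,:2].round(3).tolist(),Q.mean(0).round(4))
# seal head from both (z~.085), foot
print("seal head wrist",f(286.5,308,.085),"foot",f(286,274,.013),"top head",atz("top",338+1.8/1+.5,181.3,.085).round(4))
z=cv2.resize(im[130:330,225:345],(480,800//1),interpolation=3);z=cv2.resize(im[135:325,215:365],(474,600),interpolation=3);cv2.imwrite("pics/w1c.png",z)
E
```

```text
pinsL [ 0.5834 -0.0641  0.018 ] pinsR [ 0.592 -0.194  0.018]
wrist ((286.5, 177.5), (51.0, 49.0), 90.0) 2287.5
[[0.557, -0.036], [0.604, -0.032], [0.609, -0.084], [0.559, -0.088]] [ 0.5824 -0.06    0.05  ]
top ((279.5, 186.5), (23.0, 21.0), 90.0) 452.0
[[0.605, -0.041], [0.605, -0.087], [0.555, -0.088], [0.555, -0.042]] [ 0.5798 -0.0645  0.05  ]
seal head wrist [ 0.5909 -0.1862  0.085 ] foot [ 0.5916 -0.1873  0.013 ] top head [ 0.5874 -0.192   0.085 ]
```

View pics/w1c.png

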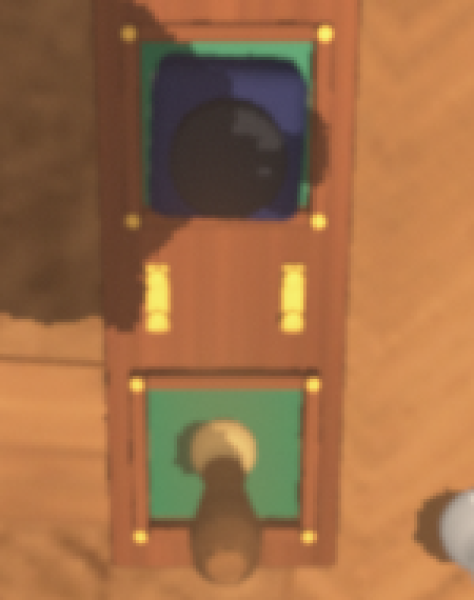

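The crop shows the bottle square to its bay, against the bay's lower end, and the seal's foot near the right bay's centre. Both cameras agree within 3 mm, so I'm going for the bottle.

```bash
python3 -c "
from h import *
goto(.581,-.0635,.032,3.9)"; python3 -m creep '[[0.03,0.06,0.8,0,1],[0.06,0.06,1.5,0,1],[0.06,0.06,2.2,0,1],[0.06,0.06,2.7,0,1],[0.06,0.06,2.7,0,1]]' 30; python3 -c "
from h import *
goto(.581,-.0635,.032,3.9)"
```

```text
clock 3.17 pos [ 0.5763 -0.0634  0.2398] yang 4.1 q7 0.30 w 0.0850 units [-0.008  0.08   3.463] twist 0.029 or -22.471
clock: 3.8
position: [0.5786, -0.059, 0.0766]
tool_rot: [-3.138, -0.001, 1.644]
force: [-0.8, -0.5, -0.2]
grip_width: 0.0854
finger_force: 0.0
clock 3.80 pos [ 0.5786 -0.059   0.0766] yang 4.2 q7 0.38 w 0.0854 units [-0.077  0.037  0.743] twist 0.035 or -22.465
```

```bash
python3 -m creep '[[-0.05,0.02,0.35,0,1],[-0.05,0.02,0.74,0,1],[-0.05,0.02,0.74,0,1]]' 30;  python3 -m creep '[[0,0,0,0,0.3],[0,0,0,0,0.3],[0,0,0,0,0.3],[0,0,0,0,0.3],[0,0,0,0,0.3]]' 40; python3 -c "
from h import *
goto(.581,-.0635,.032,3.9)"
```

```text
clock: 4.18
position: [0.5808, -0.063, 0.0329]
tool_rot: [-3.14, -0.0, 1.643]
force: [-0.2, 0.7, 0.1]
grip_width: 0.0851
finger_force: 0.0
clock: 4.8
position: [0.5819, -0.0632, 0.0347]
tool_rot: [3.14, -0.0, 1.642]
force: [-3.4, 0.0, 10.1]
grip_width: 0.0497
finger_force: 39.7
clock 4.80 pos [ 0.5819 -0.0632  0.0347] yang 4.1 q7 0.41 w 0.0497 units [-0.004 -0.016  0.046] twist 0.024 or -22.476
```

```bash
python3 -m creep '[[0,0,-0.3,0,0.3],[0,0,-0.8,0,0.3],[0,0,-1.4,0,0.3],[0,0,-1.5,0,0.3]]'; python3 -c "
from h import *
goto(.482,.197,.125,3.9)"
```

```text
clock: 5.3
position: [0.5825, -0.0634, 0.1268]
tool_rot: [3.137, 0.0, 1.642]
force: [0.7, 0.6, -0.6]
grip_width: 0.0494
finger_force: 42.0
clock 5.30 pos [ 0.5825 -0.0634  0.1268] yang 4.1 q7 0.36 w 0.0494 units [ 4.448 -1.361  0.024] twist 0.024 or -22.476
```

```bash
python3 -m creep '[[0.5,-0.15,0,0,0.3],[1.2,-0.37,0,0,0.3],[2.0,-0.61,0,0,0.3],[2.8,-0.86,0,0,0.3],[3.5,-1.07,0,0,0.3]]'; python3 -m creep '[[0.5,-0.15,0,0,0.3],[0.85,-0.26,0,0,0.3],[0.95,-0.29,0,0,0.3],[0.95,-0.29,0,0,0.3]]';python3 - <<'E'
from h import *
goto(.482,.197,.031,3.9)
cv2.imwrite("pics/t2.png",grab_frame("top")); cv2.imwrite("pics/s2.png",grab_frame("scene"))
print([ (round(r["p"],2),(np.array(r["extent"])*[560,420,560,420]).round()) for r in search_frame("scene","bottle_mid")])
E
```

```text
clock: 5.92
position: [0.5012, 0.1434, 0.1238]
tool_rot: [-3.141, -0.0, 1.643]
force: [1.1, -0.2, -0.3]
grip_width: 0.0497
finger_force: 41.9
clock: 6.42
position: [0.4809, 0.197, 0.1236]
tool_rot: [3.142, 0.0, 1.642]
force: [-0.2, -1.1, -1.3]
grip_width: 0.0491
finger_force: 41.9
clock 6.42 pos [0.4809 0.197  0.1236] yang 4.1 q7 -0.11 w 0.0491 units [-1.000e-03  1.900e-02  1.544e+00] twist 0.026 or -22.474
[(0.57, array([160., 132., 193., 166.]))]
```

```bash
python3 -m creep '[[0,0.02,0.5,0,0.3],[0,0.02,1.0,0,0.3],[0,0.02,1.3,0,0.3],[0,0.02,1.5,0,0.3],[0,0.02,1.5,0,0.3]]'; python3 -m creep '[[0,0,0.03,0,0.3],[0,0,0.06,0,0.3],[0,0,0.06,0,0.3]]'
```

```text
clock: 7.2
position: [0.482, 0.197, 0.0332]
tool_rot: [-3.141, 0.0, 1.642]
force: [-0.6, 0.6, -0.7]
grip_width: 0.0496
finger_force: 41.9
clock: 7.58
position: [0.4821, 0.1975, 0.0301]
tool_rot: [3.141, -0.0, 1.642]
force: [-0.7, 0.1, -1.1]
grip_width: 0.0491
finger_force: 41.9
```

```bash
python3 -m creep '[[0,0,0.02,0,0.3],[0,0,0.02,0,0.3]]'; python3 -m creep '[[0,0,0.02,0,0.3],[0,0,0.02,0,0.3]]'; python3 -m creep '[[0,0,0.02,0,0.3],[0,0,0.02,0,0.3]]'
```

```text
clock: 7.82
position: [0.4821, 0.1974, 0.0292]
tool_rot: [3.141, -0.0, 1.642]
force: [-2.8, -0.9, 12.4]
grip_width: 0.0496
finger_force: 43.1
clock: 8.07
position: [0.4822, 0.1974, 0.029]
tool_rot: [3.141, -0.001, 1.641]
force: [-10.1, -2.9, 39.0]
grip_width: 0.0494
finger_force: 44.9
clock: 8.32
position: [0.4825, 0.1976, 0.0277]
tool_rot: [3.14, -0.001, 1.641]
force: [-7.6, -2.7, 32.4]
grip_width: 0.0494
finger_force: 38.1
```

```bash
python3 -m creep '[[0,0,-0.04,0,0.3],[0,0,-0.04,0,0.62],[0,0,-0.04,0,0.75],[0,0,-0.04,0,0.9],[0,0,-0.04,0,1]]'; python3 -m creep '[[0,0,0,0,1],[0,0,-0.5,0,1],[0,0,-1.2,0,1],[0,0,-2,0,1],[0,0,-2.2,0,1]]'; python3 - <<'E'
from h import *
goto(.590,-.190,.14,93.9)
im=grab_frame("top"); cv2.imwrite("pics/t3.png",im)
print([ (round(r["p"],2),(np.array(r["extent"])*[560,420,560,420]).round()) for r in search_frame("top","bottle_mid")])
E
```

```text
clock: 8.95
position: [0.482, 0.1973, 0.0286]
tool_rot: [-3.141, 0.0, 1.642]
force: [-0.9, -0.1, 0.8]
grip_width: 0.0856
finger_force: 0.0
clock: 9.57
position: [0.4829, 0.1978, 0.1632]
tool_rot: [3.138, -0.002, 1.642]
force: [0.8, 0.4, -1.1]
grip_width: 0.0851
finger_force: 0.0
clock 9.57 pos [0.4829 0.1978 0.1632] yang 4.1 q7 -0.14 w 0.0851 units [-6.575  1.318  0.379] twist -11.226 or 11.274
[(0.84, array([153., 222., 178., 244.]))]
```

```bash
python3 -m creep '[[-0.7,0.14,-0.3,0,1],[-1.6,0.32,-0.6,0,1],[-2.5,0.5,-0.6,0,1],[-3.4,0.68,-0.6,0,1],[-4.3,0.86,-0.6,0,1]]'; python3 -m creep '[[-0.8,0.16,0,0,1],[-1.6,0.32,0,0,1],[-2.2,0.44,0,0,1],[-2.27,0.46,0,0,1],[-2.27,0.46,0,0,1]]'; python3 - <<'E'
from h import *
goto(.590,-.189,.051,3.9)
s=status.observe();im=grab_frame("wrist")
f=lambda u,v,z:watz(s["position"],s["tool_rot"],u,v,z).round(4)
for r in silhouettes("wrist","seal_mid")[:5]:
    m=r["mask"];v,u=np.nonzero(m);e=np.array(r["extent"])*[560,420,560,420]
    cu=np.median(u);print(round(r["p"],2),e.round(),f((e[0]+e[2])/2,e[1]+9,.012),f((e[0]+e[2])/2,e[3]-8,.083))
v=im[80:380,130:430];cv2.imwrite("pics/w3.png",cv2.resize(v,(600,600),interpolation=3))
E
```

```text
clock: 10.3
position: [0.5517, -0.0579, 0.1951]
tool_rot: [-3.14, -0.0, 1.643]
force: [0.5, 0.3, 0.0]
grip_width: 0.0856
finger_force: 0.0
clock: 10.92
position: [0.5887, -0.1898, 0.1953]
tool_rot: [-3.14, -0.001, 1.642]
force: [-0.1, 0.1, 0.4]
grip_width: 0.0856
finger_force: 0.0
clock 10.93 pos [ 0.5887 -0.1898  0.1953] yang 4.1 q7 0.56 w 0.0856 units [0.01  0.027 2.404] twist 0.022 or -22.478
0.83 [277. 273. 299. 335.] [ 0.6037 -0.2946  0.012 ] [ 0.6027 -0.2986  0.083 ]
0.8 [367. 210. 443. 290.] [ 0.7163 -0.2138  0.012 ] [ 0.697  -0.2463  0.083 ]
0.61 [ 99. 176. 182. 247.] [ 0.4507 -0.1975  0.012 ] [ 0.4778 -0.2231  0.083 ]
0.55 [270. 175. 300. 225.] [ 0.5925 -0.1863  0.012 ] [ 0.5925 -0.1959  0.083 ]
```

View pics/w3.png

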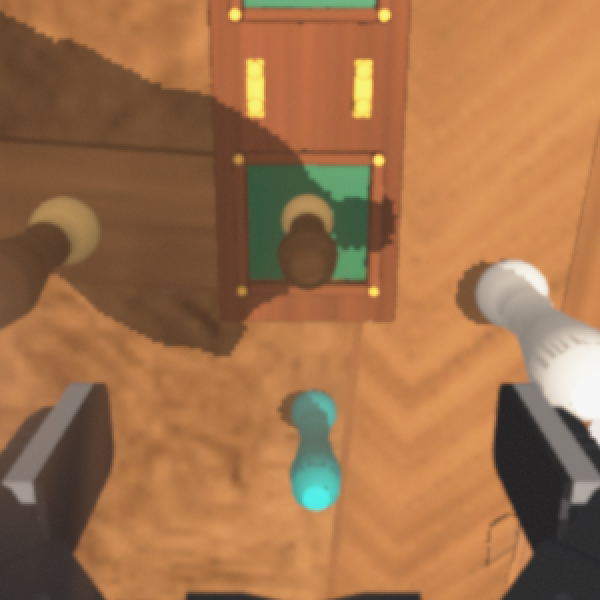

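The view shows the seal with its foot at crop (307,218) and head at (307,255), upright, with the fingers clear of the white and larger brown ones. Descending on it.

```bash
python3 -m creep '[[0,0.03,0.6,0,1],[0,0.05,1.2,0,1],[0,0.05,1.8,0,1],[0,0.05,2.2,0,1],[0,0.05,2.38,0,1]]';  python3 -m creep '[[0,0,0,0,0.5],[0,0,0,0,0.2],[0,0,0,0,0.1],[0,0,0,0,0.1],[0,0,0,0,0.1]]' 25; python3 -m creep '[[0,0,0,0,0.1],[0,0,0,0,0.1]]';python3 -c "
from h import *
goto(.592,-.19,.052,3.9)"
```

```text
clock: 11.65
position: [0.5917, -0.1887, 0.0527]
tool_rot: [-3.14, -0.001, 1.644]
force: [-0.3, 0.9, 0.3]
grip_width: 0.0854
finger_force: 0.0
clock: 12.28
position: [0.5925, -0.1902, 0.0546]
tool_rot: [3.141, 0.0, 1.642]
force: [-0.8, -0.2, 6.4]
grip_width: 0.0235
finger_force: 24.2
clock: 12.52
position: [0.5925, -0.1902, 0.0546]
tool_rot: [3.141, 0.0, 1.642]
force: [-1.3, 0.2, 7.0]
grip_width: 0.0228
finger_force: 24.2
clock 12.53 pos [ 0.5925 -0.1902  0.0546] yang 4.1 q7 0.63 w 0.0228 units [ 0.004 -0.008  0.044] twist 0.023 or -22.477
```

```bash
python3 -m creep '[[0,0,-0.2,0,0.1],[0,0,-0.6,0,0.1],[0,0,-1.0,0,0.1],[0,0,-1.0,0,0.1]]'; python3 -c "
from h import *
goto(.582,-.0655,.0546,3.9)";  python3 -m creep '[[0.3,0,0,0,0.1],[0.8,0,0,0,0.1],[1.4,0,0,0,0.1],[1.9,0,0,0,0.1],[2.08,0,0,0,0.1]]'; python3 - <<'E'
from h import *
cv2.imwrite("pics/s4.png",cv2.resize(grab_frame("scene")[120:280,180:400],(770,560),interpolation=3))
goto(.582,-.0655,.0546,3.9)
E
```

```text
clock: 13.02
position: [0.5931, -0.1902, 0.1161]
tool_rot: [3.139, 0.001, 1.642]
force: [-0.7, -0.7, -0.1]
grip_width: 0.0232
finger_force: 24.6
clock 13.03 pos [ 0.5931 -0.1902  0.1161] yang 4.1 q7 0.60 w 0.0232 units [ 2.088 -0.039  1.023] twist 0.024 or -22.476
clock: 13.65
position: [0.5827, -0.0625, 0.1132]
tool_rot: [-3.14, -0.001, 1.645]
force: [0.6, -0.5, -1.7]
grip_width: 0.0228
finger_force: 24.7
clock 13.70 pos [ 0.5828 -0.0623  0.1133] yang 4.3 q7 0.42 w 0.0236 units [-0.054 -0.017  0.978] twist 0.046 or -22.454
```

View pics/s4.png

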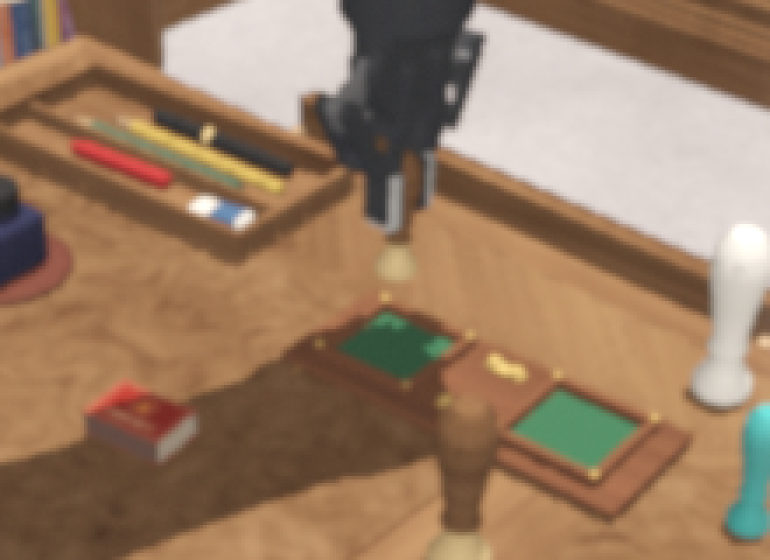

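The picture shows the seal hanging upright over the left bay (400,265) and the bottle standing on the coaster at the left. Lowering.

```bash
python3 -m creep '[[-0.04,0,0.3,0,0.1],[-0.04,0,0.6,0,0.1],[-0.04,0,0.8,0,0.1],[-0.04,0,0.92,0,0.1],[-0.04,0,0.92,0,0.1]]'; python3 -m creep '[[0,0,0.03,0,0.1],[0,0,0.03,0,0.1]]'; python3 -m creep '[[0,0,0.02,0,0.1],[0,0,0.02,0,0.1]]'
```

```text
clock: 14.32
position: [0.5832, -0.0681, 0.0582]
tool_rot: [-3.141, 0.0, 1.642]
force: [0.4, 0.3, -1.8]
grip_width: 0.023
finger_force: 24.6
clock: 14.58
position: [0.5836, -0.0678, 0.0572]
tool_rot: [3.141, 0.0, 1.642]
force: [0.6, -0.6, -0.7]
grip_width: 0.0232
finger_force: 24.7
clock: 14.82
position: [0.5834, -0.0678, 0.0558]
tool_rot: [3.141, -0.0, 1.642]
force: [0.3, -0.1, -1.1]
grip_width: 0.0233
finger_force: 24.7
```

```bash
python3 -m creep '[[0.02,0,0.02,0,0.1],[0.02,0,0.02,0,0.1]]'; python3 -m creep '[[0,0,0.015,0,0.1],[0,0,0.015,0,0.1]]'; python3 -m creep '[[0,0,0.015,0,0.1],[0,0,0.015,0,0.1]]'
```

```text
clock: 15.08
position: [0.5835, -0.0666, 0.0547]
tool_rot: [3.141, 0.0, 1.642]
force: [-0.2, -0.7, 3.9]
grip_width: 0.023
finger_force: 25.0
clock: 15.32
position: [0.5837, -0.0669, 0.0545]
tool_rot: [3.14, 0.0, 1.642]
force: [-4.4, -0.8, 17.2]
grip_width: 0.0231
finger_force: 26.3
clock: 15.58
position: [0.5843, -0.0671, 0.0543]
tool_rot: [3.139, 0.0, 1.642]
force: [-4.4, 0.5, 28.3]
grip_width: 0.0234
finger_force: 28.0
```

```bash
python3 -m creep '[[0,0,-0.025,0,0.1],[0,0,-0.025,0,0.1]]'; python3 -m creep '[[0,0,0,0,0.3],[0,0,0,0,0.35],[0,0,0,0,0.6],[0,0,0,0,1],[0,0,0,0,1]]'; python3 -m creep '[[0,0,0,0,1],[0,0,-0.4,0,1],[0,0,-1.2,0,1],[0,0,-2,0,1],[0,0,-2.4,0,1]]';python3 - <<'E'
from h import *
im=grab_frame("top")
print([ (round(r["p"],2),(np.array(r["extent"])*[560,420,560,420]).round()) for r in search_frame("top","bottle_mid")])
im=grab_frame("scene");cv2.imwrite("pics/s5.png",cv2.resize(im[120:280,140:360],(770,560),interpolation=3))
goto(.482,.197,.165,3.9)
E
```

```text
clock: 15.82
position: [0.5836, -0.0667, 0.0545]
tool_rot: [3.141, 0.0, 1.642]
force: [-1.0, -1.0, 9.7]
grip_width: 0.0229
finger_force: 25.9
clock: 16.45
position: [0.5833, -0.0667, 0.0542]
tool_rot: [-3.141, 0.0, 1.642]
force: [-0.0, 0.8, 0.3]
grip_width: 0.0821
finger_force: 0.0
clock: 17.08
position: [0.5839, -0.0668, 0.2007]
tool_rot: [3.139, 0.0, 1.642]
force: [-0.2, -0.1, -0.7]
grip_width: 0.0854
finger_force: 0.0
[(0.56, array([153., 220., 175., 243.])), (0.34, array([143., 210., 177., 250.]))]
clock 17.23 pos [ 0.5838 -0.0666  0.1992] yang 4.1 q7 0.37 w 0.0856 units [ 4.503 -1.379  0.568] twist 0.026 or -22.474
```

View pics/s5.png

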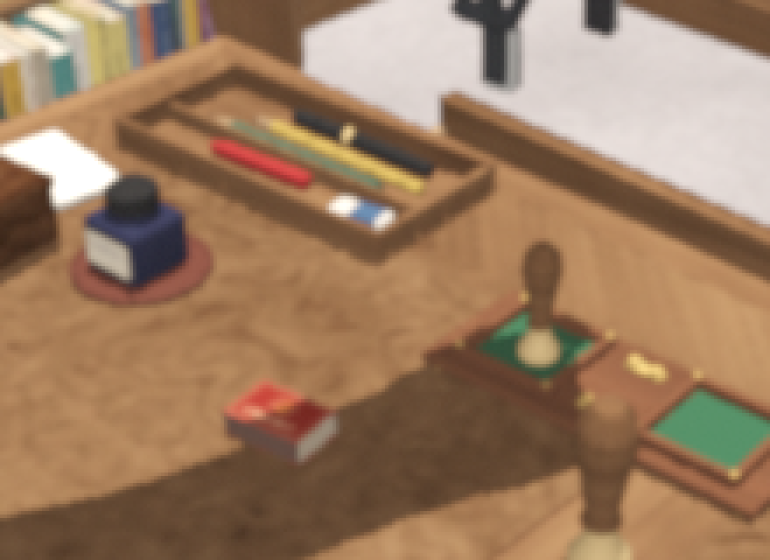

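The seal stands upright in the left bay (540,300) and the bottle stands on the coaster (135,240). Back to the bottle now.

```bash
python3 -m creep '[[0.6,-0.18,0,0,1],[1.4,-0.43,0,0,1],[2.3,-0.7,0,0,1],[3.2,-0.98,0,0,1],[4.0,-1.22,0,0,1]]'; python3 -m creep '[[0.45,-0.14,0,0,1],[0.5,-0.15,0,0,1],[0.5,-0.15,0,0,1],[0.5,-0.15,0,0,1]]';python3 - <<'E'
from h import *
goto(.482,.1974,.030,3.9)
s=status.observe();im=grab_frame("wrist");f=lambda u,v,z:watz(s["position"],s["tool_rot"],u,v,z).round(4)
for r in silhouettes("wrist","bottle_mid")[:2]:
    e=np.array(r["extent"])*[560,420,560,420];print(round(r["p"],2),e.round())
for r in silhouettes("wrist","coaster_top")[:1]:
    e=np.array(r["extent"])*[560,420,560,420];print(round(r["p"],2),e.round(),f((e[0]+e[2])/2,(e[1]+e[3])/2,.004))
cv2.imwrite("pics/w5.png",cv2.resize(im[110:260,210:360],(600,600),interpolation=3))
np.savez("w5.npz",pos=s["position"],rot=s["tool_rot"])
E
```

```text
clock: 17.85
position: [0.4918, 0.1692, 0.1973]
tool_rot: [-3.14, 0.0, 1.643]
force: [1.7, -0.3, -0.6]
grip_width: 0.0853
finger_force: 0.0
clock: 18.35
position: [0.4824, 0.1956, 0.198]
tool_rot: [-3.141, 0.001, 1.641]
force: [0.4, -0.9, -0.4]
grip_width: 0.0854
finger_force: 0.0
clock 18.35 pos [0.4824 0.1956 0.198 ] yang 4.0 q7 -0.15 w 0.0854 units [ 0.032 -0.003  2.8  ] twist 0.013 or -22.487
0.75 [254. 163. 310. 218.]
0.93 [239. 132. 332. 225.] [0.4864 0.2022 0.004 ]
```

View pics/w5.png

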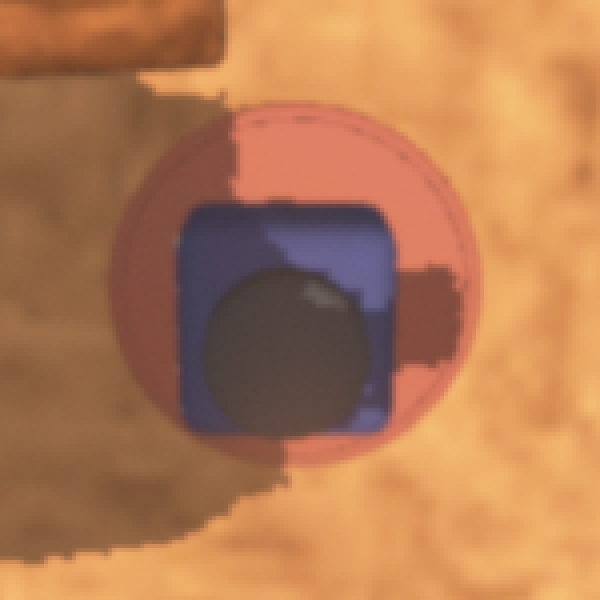

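The picture shows the bottle upright on the coaster, square to the tool. Body edges in the full frame are u 254.5–308.5 and v 161–219.

```bash
python3 - <<'E'
from h import *
w=np.load("w5.npz");f=lambda u,v,z:watz(w["pos"],w["rot"],u,v,z).round(4)
print("far edge",f(281.5,218.7,.043),"near top",f(281.5,161.3,.042),"near bottom",f(281.5,161.3,.005), "w",f(254.5,190,.042),f(308.5,190,.042))
w=np.load("w1.npz");f=lambda u,v,z:watz(w["pos"],w["rot"],u,v,z).round(4)
s=190/600
print("orig far",f(287,135+215*s,.049),"near top",f(287,135+56*s,.049),"near bot",f(287,135+56*s,.012))
print("bay walls tops", f(287,135+34*s,.018),f(287,135+221*s,.018))
E
```

```text
far edge [0.4846 0.1727 0.043 ] near top [0.4808 0.2257 0.042 ] near bottom [0.4813 0.2195 0.005 ] w [0.4583 0.198  0.042 ] [0.507  0.2014 0.042 ]
orig far [ 0.5848 -0.0861  0.049 ] near top [ 0.5811 -0.0349  0.049 ] near bot [ 0.5821 -0.0402  0.012 ]
bay walls tops [ 0.5814 -0.032   0.018 ] [ 0.5862 -0.0976  0.018 ]
```

```bash
python3 -m creep '[[0.03,0,0.7,0,1],[0.03,0,1.5,0,1],[0.03,0,2.2,0,1],[0.03,0,2.7,0,1],[0.03,0,2.77,0,1]]'; python3 -m creep '[[0,0,0,0,0.6],[0,0,0,0,0.3],[0,0,0,0,0.3],[0,0,0,0,0.3],[0,0,0,0,0.3]]' 40;  python3 -m creep '[[0,0,-0.3,0,0.3],[0,0,-0.8,0,0.3],[0,0,-1.5,0,0.3],[0,0,-2.2,0,0.3],[0,0,-2.2,0,0.3]]'; python3 -c "
from h import *
goto(.591,-.196,.16,3.9)"
```

```text
clock: 19.12
position: [0.4813, 0.1977, 0.0306]
tool_rot: [-3.139, 0.001, 1.641]
force: [1.1, 0.1, 0.7]
grip_width: 0.0856
finger_force: 0.0
clock: 19.75
position: [0.4826, 0.1989, 0.0334]
tool_rot: [3.14, -0.001, 1.642]
force: [-0.8, -1.0, 8.0]
grip_width: 0.0489
finger_force: 40.5
clock: 20.38
position: [0.4832, 0.1993, 0.1679]
tool_rot: [3.137, -0.003, 1.642]
force: [0.1, 0.5, -1.2]
grip_width: 0.049
finger_force: 42.9
clock 20.38 pos [0.4832 0.1993 0.1679] yang 4.1 q7 -0.12 w 0.0490 units [-6.7    1.321  0.118] twist 0.024 or -22.476
```

```bash
python3 -m creep '[[-0.6,0.12,0,0,0.3],[-1.4,0.28,0,0,0.3],[-2.3,0.45,0,0,0.3],[-3.2,0.63,0,0,0.3],[-4.0,0.79,0,0,0.3]]'; python3 -m creep '[[-0.8,0.16,0,0,0.3],[-1.6,0.32,0,0,0.3],[-2.3,0.46,0,0,0.3],[-2.67,0.53,0,0,0.3],[-2.67,0.53,0,0,0.3]]'; python3 - <<'E'
from h import *
goto(.591,-.1945,.055,3.9)
s=status.observe();im=grab_frame("wrist");cv2.imwrite("pics/w6.png",cv2.resize(im[90:290,190:390],(600,600),interpolation=3))
np.savez("w6.npz",pos=s["position"],rot=s["tool_rot"])
E
```

```text
clock: 21.0
position: [0.5463, -0.0394, 0.1643]
tool_rot: [3.142, -0.0, 1.642]
force: [0.2, 0.4, -2.5]
grip_width: 0.0494
finger_force: 42.9
clock: 21.62
position: [0.589, -0.1968, 0.1641]
tool_rot: [-3.141, 0.001, 1.64]
force: [0.6, 1.2, -1.3]
grip_width: 0.0492
finger_force: 42.8
clock 21.62 pos [ 0.589  -0.1968  0.1641] yang 3.9 q7 0.59 w 0.0492 units [0.036 0.037 1.818] twist 0.006 or -22.494
```

View pics/w6.png

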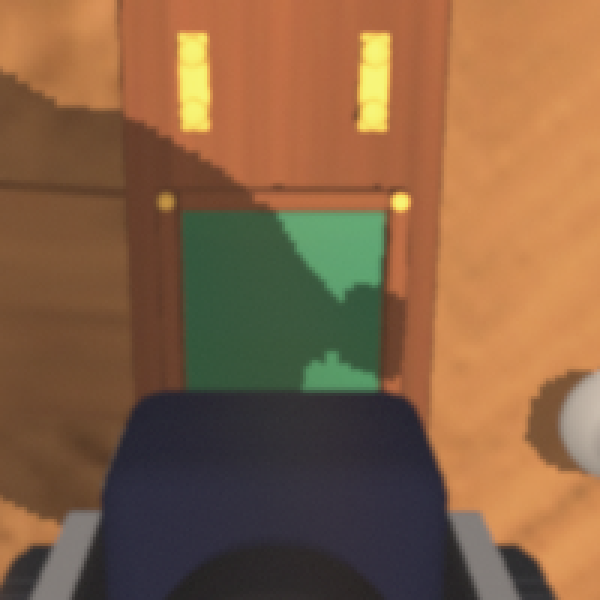

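The held bottle's lower front edge is at crop row 392, columns 145–412. The right bay's +y pins are at (166,202) and (401,202). Now the offset between them.

```bash
python3 - <<'E'
from h import *
w=np.load("w6.npz");f=lambda c,r,z:watz(w["pos"],w["rot"],190+c/3,90+r/3,z)
zb=w["pos"][2]-.0294
a,b=f(145,392,zb),f(412,392,zb);p,q=f(166,202,.018),f(401,202,.018)
print(a.round(4),b.round(4),np.linalg.norm(a-b),p.round(4),q.round(4),np.linalg.norm(p-q))
t=np.radians(3.9);ex=np.array([np.cos(t),np.sin(t)]);ey=np.array([-np.sin(t),np.cos(t)])
bc=(a+b)[:2]/2-ey*.0245;bay=(p+q)[:2]/2-ey*.0331
print("bottle",bc,"bay",bay,"need shift x,y stand mm",(bay-bc)@ex*1e3,(bay-bc)@ey*1e3, "tool units x,y",(bay-bc)@ey/.06,(bay-bc)@ex/.06)
E
```

```text
[ 0.5654 -0.1782  0.1347] [ 0.612  -0.175   0.1347] 0.04669357783741292 [ 0.5566 -0.1638  0.018 ] [ 0.6227 -0.1592  0.018 ] 0.06626644036348958
bottle [ 0.59035188 -0.2010121 ] bay [ 0.59190105 -0.19454151] need shift x,y stand mm 1.9856820390993803 6.350237771409097 tool units x,y 0.10583729619015163 0.03309470065165634
```

```bash
python3 -m creep '[[0.07,0.035,0.6,0,0.3],[0.07,0.035,1.2,0,0.3],[0.07,0.035,1.6,0,0.3],[0.07,0.035,1.8,0,0.3],[0.07,0.035,1.8,0,0.3]]'; python3 - <<'E'
from h import *
goto(.591,-.1945,.040,3.9)
s=status.observe();im=grab_frame("wrist");cv2.imwrite("pics/w7.png",cv2.resize(im[180:300,190:390],(800,480),interpolation=3))
np.savez("w7.npz",pos=s["position"],rot=s["tool_rot"])
E
```

```text
clock: 22.3
position: [0.5912, -0.19, 0.0559]
tool_rot: [-3.141, -0.0, 1.643]
force: [0.1, 0.3, -0.7]
grip_width: 0.0494
finger_force: 42.9
clock 22.30 pos [ 0.5912 -0.19    0.0559] yang 4.1 q7 0.64 w 0.0494 units [-0.075 -0.008  0.265] twist 0.029 or -22.471
```

View pics/w7.png

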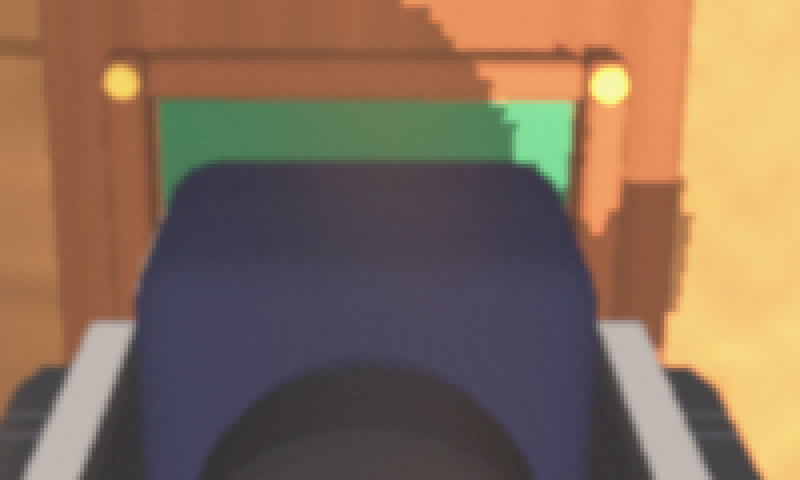

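```bash
python3 - <<'E'
from h import *
w=np.load("w7.npz");f=lambda c,r,z:watz(w["pos"],w["rot"],190+c/4,180+r/4,z)
zb=w["pos"][2]-.0294
a=f(367,162,zb);p=f(365.5,83,.018)
t=np.radians(3.9);ex=np.array([np.cos(t),np.sin(t)]);ey=np.array([-np.sin(t),np.cos(t)])
d=(p-a)[:2];print("edge gap to pin y",d@ey*1e3,"(want 8.1)  x",d@ex*1e3, a,p, np.linalg.norm(f(121,83,.018)-f(610,83,.018)))
E
```

```text
edge gap to pin y 8.301802572153791 (want 8.1)  x -0.22753281430544683 [ 0.59019649 -0.16969117  0.02651736] [ 0.58940484 -0.16142406  0.018     ] 0.06618797512211753
```

The bottle is centred over the bay within about 1 mm. Lowering in.

```bash
python3 -m creep '[[0,0,0.1,0,0.3],[0,0,0.2,0,0.3],[0,0,0.23,0,0.3],[0,0,0.23,0,0.3]]'; python3 -m creep '[[0,0,0.02,0,0.3],[0,0,0.02,0,0.3]]';python3 -m creep '[[0,0,0.02,0,0.3],[0,0,0.02,0,0.3]]'
```

```text
clock: 22.85
position: [0.5912, -0.1907, 0.0421]
tool_rot: [-3.141, -0.0, 1.642]
force: [-0.4, -0.5, -2.1]
grip_width: 0.0491
finger_force: 42.9
clock: 23.1
position: [0.5913, -0.1906, 0.041]
tool_rot: [-3.142, 0.0, 1.642]
force: [-0.2, 0.2, -0.8]
grip_width: 0.0492
finger_force: 42.9
clock: 23.35
position: [0.5913, -0.1906, 0.0397]
tool_rot: [-3.142, -0.0, 1.642]
force: [-0.4, 0.1, -0.3]
grip_width: 0.0491
finger_force: 42.9
```

```bash
python3 -m creep '[[0,0,0.015,0,0.3],[0,0,0.015,0,0.3]]';python3 -m creep '[[0,0,0.015,0,0.3],[0,0,0.015,0,0.3]]'
```

```text
clock: 23.6
position: [0.5913, -0.1907, 0.039]
tool_rot: [3.141, 0.0, 1.642]
force: [-1.1, 0.3, 1.0]
grip_width: 0.0493
finger_force: 43.1
clock: 23.85
position: [0.5913, -0.1907, 0.0389]
tool_rot: [3.141, -0.0, 1.642]
force: [-6.4, 2.7, 17.7]
grip_width: 0.0492
finger_force: 45.0
```

Contact comes at the predicted floor height, so the bottle is fully down. Releasing.

```bash
python3 -m creep '[[0,0,-0.015,0,0.3],[0,0,-0.015,0,0.62],[0,0,-0.015,0,0.75],[0,0,-0.015,0,1],[0,0,-0.015,0,1]]'; python3 -m creep '[[0,0,0,0,1],[0,0,-0.4,0,1],[0,0,-1.2,0,1],[0,0,-2,0,1],[0,0,-2.8,0,1]]'; python3 -m creep '[[0.6,-0.6,-0.5,0,1],[1.2,-1.2,-1,0,1],[2.0,-2.0,-1,0,1],[2.6,-2.6,-1,0,1],[2.6,-2.6,-1,0,1]]'; python3 - <<'E'
from h import *
im=grab_frame("scene");cv2.imwrite("pics/s8.png",cv2.resize(im[170:380,160:420],(743,600),interpolation=3))
E
```

```text
clock: 24.48
position: [0.5913, -0.1906, 0.0388]
tool_rot: [-3.141, -0.0, 1.642]
force: [0.7, 1.1, -0.3]
grip_width: 0.0852
finger_force: 0.0
clock: 25.1
position: [0.5911, -0.1906, 0.2085]
tool_rot: [3.142, 0.0, 1.642]
force: [0.7, 0.9, 1.0]
grip_width: 0.085
finger_force: 0.0
clock: 25.72
position: [0.4224, -0.0439, 0.2672]
tool_rot: [3.141, -0.002, 1.646]
force: [1.3, -0.7, 1.7]
grip_width: 0.0854
finger_force: 0.0
```

View pics/s8.png

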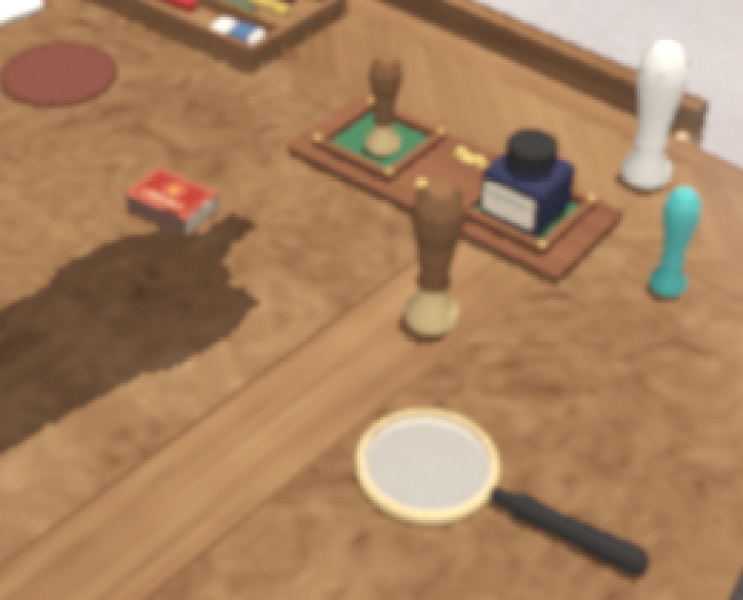

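The seal stands upright in the left bay (383,110) and the bottle sits flat in the right bay (527,185). The matchbox, magnifier and look-alikes are undisturbed.

```bash
python3 -c "
from h import *
print(bot.job_done())"
```

```text
the job is handed in; nothing more can be done
None
```

The ink bottle now stands in the right bay and the wax seal in the left, both upright and released; the bottle was parked on the coaster in between, the matchbox and magnifier were left where they lay, and the job was handed in at about 26 s.

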